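# Seat the block against the stops and index the drilling table one hole on

### The arm

A 7-joint arm with a two-finger parallel gripper is mounted at the origin on a cart in front of the work surface, level with it; the furniture and walls round the work are solid. World frame = base frame: x ahead of the robot, y to its left, z up, the work surface at z = 0. Lengths are in m, angles in rad, forces in N, time in s.
With the tool pointing down it reaches from about 0.4 to 0.9 m from the base axis. Payload 5.5 kg.
Tool frame: the origin (TCP) lies midway between the tips of the shut fingers; the grasp point (between the pads) lies 19 mm behind it; z points along the fingers, y is the line along which they close (so a half turn about z gives the same grasp; the last joint's range is limited). The gripper opens to 85 mm and grips with 20 to 120 N. Pads are 22 mm wide; open, the fingers measure 114 mm over their backs; the gripper's body (76 mm by 85 mm) begins 54 mm behind the grasp point. The pads swing forward as they close: fully open they stand 13 mm farther back than shut.
Start: joints at [1.484, 0.501, -0.427, 1.55, 0.221, 1.138, -0.21], TCP at [0.223, -0.611, 0.231] pointing down, gripper open.
Joint ranges: [-2.88, 2.88], [-0.31, 2.03], [-1.54, 1.56], [0.2, 2.42], [-1.41, 4.55], [0.19, 2.02], [-2.57, 2.57]. Speed limits (rad/s): [2.57, 2.57, 3.14, 3.14, 3.14, 3.14, 3.14].

### API

Orientations are given as a unit quaternion [w, x, y, z].
In Python, from bench import read_state, imaging, robot gives the robot as it stands.
- The arm moves only by the tool servo_tool, never from a script. Its argument "commands" is a list of rows, each an object with "travel": the shift along the tool's x, y, z in units of 50 mm (1.0 is 50 mm), a list of three; "rotation": the turn, a rotation vector about the tool's x, y, z in units of 6 degrees (1.0 is 6 degrees), a list of three; "grip": the closure, from 0 (fully open) to 1 (shut). A call has exactly 10 rows; each row shifts and turns the commanded pose from where the row before left it, along the tool's axes as they then stand; what a row does not reach is not made up. A row lasts 1/10 s, in which the tool goes at most 50 mm and 8.59 degrees, less where a joint would pass 70% of its speed; a pose out of reach is approached as far as the arm can. A call is refused whole if a number of a shift passes 1 or a number of a turn 1, either way. A call with a gripper value outside its range is refused whole. The fingers move at their own pace and stop on an object; "force" is the grip in N (left out, the last holds). Time passes only in rows, so rows that do not move let the fingers close, or fill a call up. It gives the time, the measured TCP pose, the force, the opening and the grip force at its end, in the units of the state.
- read_state(): the state, without advancing time (a new reading comes with each control period).
- imaging.capture(name): name is "scene" or "top" or "wrist"; returns a dict with "color" (400x640x3 uint8, red, green, blue), "fovy" (degrees; the focal length in pixels is half the picture's height over the tangent of half this angle, whatever the lens; pixels are square), "cx", "cy" (the principal point, pixels), "world_from_camera" (4x4, takes a point from camera to world coordinates); the wrist camera has in their place "mount" (4x4, takes a point from camera to tool coordinates, whose origin is the TCP and whose axes are the flange's). Camera axes: x right, y up, looking along -z (the intrinsics and any distortion apply to the point x, -y, -z); pixel columns grow to the right and rows downward; lengths in m; the calibration is good to about 2 mm. A picture is of the moment at which its call begins: read the wrist's pose just before it. There is no depth.
- robot.hand_in(): hands the job in; it is judged then, once.
Trained networks look in the newest picture that a camera, given by its name, has taken for a name from the list of things; names that differ only in an ending like _2 or _b are one class to them, and where a whole thing is asked for, a point or a joint stands for the part that bears it (a point fixed in the world has none). Each returns a list of dicts, best first, with "confidence" (0 to 1); they miss things now and then, are a little off and sometimes report something else, mostly with a low value. They report only what shows in the picture. A call takes as long as a camera call.
- imaging.cut_out(camera, label): "region" (400x640 bool, what is visible of it) and "rect" ([left, top, width, height] in pixels, round what is visible of it).
The state is a dict: "t": time; "qpos": joint angles; "dq": joint speeds; "joint_efforts": joint torques, N m; "ee_pos": TCP position; "orientation": TCP orientation; "wrist_force": force on the tool from outside, world axes, zero at the start; "torque": the same for the moment, N m; "gripper_width": finger opening in m; "gripper_force": force on a finger pad.
Only numpy, scipy, OpenCV 4.12 (cv2) and the standard library are available. Lean on these libraries where they do the work, as an engineer would, in place of code of your own. Each camera call takes 0.05 s, during which the arm holds its last target. There are 200 camera calls.

### The job

Push the pine block on the turntable home into the corner of the two stops, while the table is still locked. Then pull up the spring plunger's knob, turn the table clockwise (seen from above) to the next hole and let the pin drop right in so that the table is locked there, with the block still home against both stops. Let go of everything, and do not knock the other things on the bench about.

Things in the scene. Friction and masses are not known exactly. Their poses are not given: they have to be found in the camera images.
- table_axis (a point): Point on the turning axis of the round steel drilling table (200 mm across, flat top 42 mm above the bench), at the height of its top. The table turns on a grey cast ring base (300 mm across, 24 mm high) that is bolted to the bench at any turn. This frame stays with the base; z is up.
- guide_bush (a point): Underside of the steel bush of the fixed drill guide, 98 mm above the bench and 57 mm from the table's axis. A 20 mm wide arm (top 143 mm up) carries it from a steel post 152 mm tall that stands outside the table, 182 mm from the axis, on nearly the same bearing. Keep the hand clear of it.
- stop_corner (a point): Inner corner of the two steel stops on the turntable, at the height of its top. Its axes turn with the table: x runs from the plunger through the table's axis, y is 90 degrees anticlockwise of x. The long stop (100 mm along y) bars the way to +x, the short one (36 mm) to +y; both are 22 mm high. The table's axis lies at x = -30 mm, y = -80 mm in this frame.
- block_centre (a point): Centre of the loose pine block, 60 x 160 x 40 mm along its own x, y, z, 0.2 to 0.35 kg, lying flat on the turntable short of both stops by up to 35 mm and up to 0.12 rad askew. Home, its +x face touches the long stop and its +y end the short one, and its centre is over the table's axis.
- block_corner (a point): Bottom corner of the pine block between its +x face and its +y end; it belongs in stop_corner. Axes as the block's.
- knob (a point): Middle of the black plunger knob: an upright fluted cylinder 32 mm across, 29 mm tall, on a lug of the table 125 mm from the axis on its -x side. With the pin home this point is 79 mm above the bench; the steel housing below the knob, 27 mm across, reaches 61 mm. Pulled straight up it works a spring: 7 N at home, 12 N at the top. It goes round with the table and does not spin.
- plunger (a joint): Lift of the plunger, m: 0 = pin home, 10 mm deep in a hole; about 0.010 to 0.0115 = pin riding on the face of the ring or of the index sector; 0.014 = at its upper stop. Let go, the spring drives it down.
- turntable (a joint): Turn of the table, rad, clockwise from above; 0 at the start, pin in the first hole; stop at 1.47. The next hole (12.5 mm for the 10 mm round-nosed pin) is in the steel index sector clamped to the ring, set somewhere 0.9 to 1.2 rad on and to be felt for: let down short of it, the pin rides over the sector's 1.5 mm plate and drops in. No hole lies between. Drag 1.5 N at the knob; it stays put.
- oil_can: Red pump oiler, 162 mm tall, standing on the bench left of the drilling table; bystander. Origin under its middle.
- drill: Blue cordless drill standing on its battery, 221 mm tall, on the bench at the left back; bystander. Origin under its middle.
- bolt_bin: Blue open-fronted parts bin, 153 x 116 x 70 mm, on the bench at the right front; bystander. Origin under its middle.

How it is judged:
On the way, in this order (a step that is already met when the one before it is completed fails the run):
1. the block lies home against both stops while the table is still locked in its first hole (x of block_corner in the frame of stop_corner above -0.003 m and y of block_corner in the frame of stop_corner above -0.003 m and angle between the y axis of block_centre and the y axis of stop_corner, either way round below 0.035 rad and value of joint turntable below 0.05 rad and value of joint plunger below 0.003 m), for 0.2 s.
2. the plunger is pulled up and the table turned off its first hole (value of joint plunger above 0.008 m and value of joint turntable above 0.08 rad), for 0.05 s.
At the end, for the whole second after the job is handed in: the pin is fully down (within 3 mm) in the next hole clockwise, the table is locked there and at rest, and the pine block lies flat with its corner within 4 mm of both stops and square to them within 0.05 rad (value of joint turntable above 0.85 rad and value of joint plunger below 0.003 m and x of block_corner in the frame of stop_corner above -0.004 m and y of block_corner in the frame of stop_corner above -0.004 m and angle between the y axis of block_centre and the y axis of stop_corner, either way round below 0.05 rad and angle between block_centre's own z axis and vertical below 0.05 rad and z of block_corner in the frame of stop_corner below 0.004 m and velocity of joint turntable between -0.05 and 0.05 rad/s); the robot touches nothing.
It fails at once if a bystander (oil can, drill, parts bin) is shifted by more than 30 mm (distance of any of oil_can, drill, bolt_bin from where it was at the start of the episode above 0.03 m).
It also fails if it takes over 64 s, if anything falls off the work surface, if the arm or the gripper's body presses on something with over 40 N, if the wrist force passes 120 N, or if a joint passes its speed limit or range.

## Working session

There is one attempt and no reset: what is moved stays moved. The work goes in short steps, Python scripts to look and compute and a tool call to move; the robot and the scene stay as the last step left them, time stands still between calls to the robot, and variables do not carry over. Pictures are saved under pics/ and viewed, at most 10 in all, crops included, and the job is handed in when it is done.

Besides the shell and the picture viewer there is one more tool, called by a JSON object that holds its "name" and its "arguments". servo_tool: Moves the arm, as the interface text tells. Its arguments: {"type":"object","properties":{"commands":{"type":"array","items":{"type":"object","properties":{"travel":{"type":"array","items":{"type":"number"}},"rotation":{"type":"array","items":{"type":"number"}},"grip":{"type":"number"}}}},"force":{"type":"number"}},"required":["commands"]}

```bash
ls; mkdir -p pics; python3 - <<'E'
from bench import read_state, imaging, robot
import cv2,numpy as np
s=read_state();print({k:np.round(v,3).tolist() for k,v in s.items()})
for n in ["scene","top"]:
    d=imaging.capture(n);cv2.imwrite(f"pics/{n}0.png",d["color"][:,:,::-1])
    print(n,d["fovy"],d["cx"],d["cy"],np.round(d["world_from_camera"],4).tolist(),[k for k in d])
    for l in ["block_centre","knob","table_axis","guide_bush","stop_corner","oil_can","drill","bolt_bin","turntable","plunger"]:
        try:
            for r in imaging.cut_out(n,l)[:2]: 
                ys,xs=np.nonzero(r["region"]);print(l,round(r["confidence"],2),r["rect"],xs.mean().round(1),ys.mean().round(1))
        except Exception as e: print(l,e)
d=imaging.capture("wrist");print({k:(np.round(v,4).tolist() if k!="color" else 0) for k,v in d.items()})
E
```

```text
pics
{'t': 0.0, 'qpos': [1.484, 0.502, -0.427, 1.551, 0.221, 1.138, -0.21], 'dq': [-0.0, 0.002, 0.0, 0.0, -0.002, -0.001, -0.001], 'joint_efforts': [0.0, -56.951, -5.816, -28.094, 0.011, 0.012, -0.0], 'ee_pos': [0.223, -0.61, 0.23], 'orientation': [-0.001, 0.985, 0.174, -0.0], 'wrist_force': [-0.736, 0.585, -0.057], 'torque': [0.041, -0.007, -0.007], 'gripper_force': 0.0, 'gripper_width': 0.086}
scene 43.0344303019113 318.8256389007025 204.67163169780548 [[0.9118, -0.2989, 0.2816, 1.0012], [0.4106, 0.6558, -0.6335, -1.1322], [0.0047, 0.6932, 0.7207, 1.3533], [0.0, 0.0, 0.0, 1.0]] ['color', 'fovy', 'cx', 'cy', 'world_from_camera']
block_centre 0.65 [323.1, 210.2, 29.9, 44.4] 337.3 232.3
guide_bush 0.94 [296.0, 177.1, 89.7, 103.1] 349.5 233.4
stop_corner 0.57 [299.2, 212.0, 69.5, 41.0] 341.2 232.2
oil_can 0.88 [350.9, 164.6, 21.1, 29.7] 361.4 179.9
oil_can 0.65 [324.3, 208.8, 28.0, 47.2] 338.0 233.9
drill 0.61 [364.8, 123.4, 56.4, 53.2] 387.2 143.6
drill 0.61 [298.2, 178.1, 92.3, 103.8] 348.2 233.6
bolt_bin 0.62 [236.3, 267.8, 11.4, 22.8] 244.5 276.6
turntable 0.84 [299.7, 208.6, 71.8,
[... 604 characters left out ...]
1.4, 102.6, 85.3] 331.3 175.2
guide_bush 0.71 [320.7, 158.4, 46.1, 28.2] 344.1 174.6
stop_corner 0.82 [312.8, 153.1, 49.8, 57.2] 333.4 180.7
oil_can 0.62 [254.7, 145.3, 19.0, 26.0] 266.2 161.0
drill 0.96 [220.4, 88.2, 26.7, 73.0] 231.4 128.9
bolt_bin 0.7 [392.2, 243.4, 28.8, 16.3] 405.4 253.8
bolt_bin 0.36 [339.7, 196.1, 13.1, 8.8] 347.2 199.8
turntable 0.9 [307.9, 151.9, 52.4, 57.4] 333.4 180.8
turntable 0.57 [257.0, 150.2, 16.1, 21.6] 266.6 161.5
plunger 0.54 [343.7, 195.7, 10.2, 8.8] 347.4 199.7
{'color': 0, 'fovy': 71.484, 'cx': 320.5005, 'cy': 197.3936, 'mount': [[-0.0007, 0.9514, 0.3078, 0.0785], [1.0, 0.0007, 0.0001, 0.0006], [-0.0002, 0.3078, -0.9514, -0.1415], [0.0, 0.0, 0.0, 1.0]]}
```

```bash
cat > h.py <<'E'
import numpy as np
from scipy.spatial.transform import Rotation as R
def K(d): 
    f=200/np.tan(np.radians(d["fovy"]/2)); return f,d["cx"],d["cy"]
def wfc(d,s=None):
    if "world_from_camera" in d: return np.array(d["world_from_camera"])
    q=s["orientation"];T=np.eye(4);T[:3,:3]=R.from_quat([q[1],q[2],q[3],q[0]]).as_matrix();T[:3,3]=s["ee_pos"]
    return T@np.array(d["mount"])
def ray(d,u,v,z,s=None):
    f,cx,cy=K(d);T=wfc(d,s);r=T[:3,:3]@np.array([(u-cx)/f,-(v-cy)/f,-1]);o=T[:3,3]
    return o+r*(z-o[2])/r[2]
def proj(d,p,s=None):
    f,cx,cy=K(d);T=wfc(d,s);c=T[:3,:3].T@(np.asarray(p,float)-T[:3,3]); return np.array([cx+f*c[0]/-c[2],cy-f*c[1]/-c[2]])
E
python3 - <<'E'
import cv2,numpy as np
a=cv2.imread("pics/scene0.png")[110:310,225:435];b=cv2.imread("pics/top0.png")[80:280,215:435]
a=cv2.resize(a[:,:],None,fx=2.6*.72,fy=2.6*.72,interpolation=2);b=cv2.resize(b,None,fx=2.6*.72,fy=2.6*.72,interpolation=2)
cv2.imwrite("pics/c1.png",np.hstack([a,b])[:,:800]);print(a.shape,b.shape)
from bench import imaging
from h import *
t=imaging.capture("top");s=imaging.capture("scene")
print("top: table bbox ctr",ray(t,334,177,.024)," knob",ray(t,347.4,199.7,.079),"scene knob",ray(s,304.5,230.7,.079))
print("block top",ray(t,343.5,174.6,.075))
print("oil",ray(t,266,165,.04),"drill",ray(t,231,155,.02),"bin",ray(t,405,255,.03))
E
```

```text
(374, 393, 3) (374, 412, 3)
top: table bbox ctr [ 0.61063436 -0.05664981  0.024     ]  knob [ 0.50946788 -0.1375516   0.079     ] scene knob [ 0.50939324 -0.14124522  0.079     ]
block top [ 0.60370547 -0.09358863  0.075     ]
oil [0.56852947 0.19822628 0.04      ] drill [0.57679081 0.34863658 0.02      ] bin [ 0.39563361 -0.38205375  0.03      ]
```

View pics/c1.png

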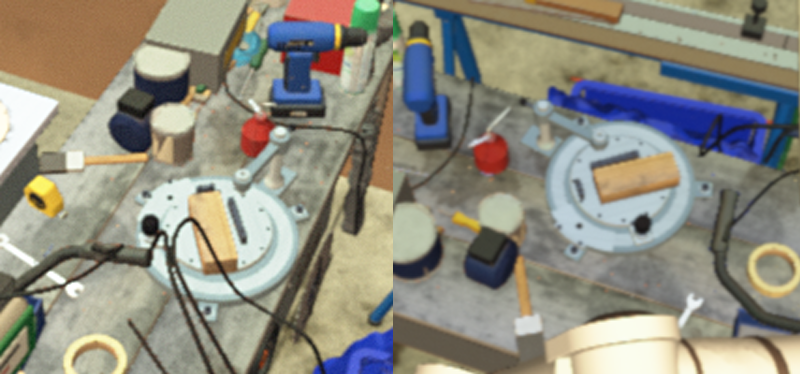

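{"name": "servo_tool", "arguments": {"commands": [{"travel": [0,0,-0.8],"rotation": [0,0,0],"grip": 0},{"travel": [0.3,-0.2,-0.8],"rotation": [0,0,0],"grip": 0.5},{"travel": [0.5,-0.4,-0.6],"rotation": [0,0,0],"grip": 1},{"travel": [0.7,-0.5,-0.2],"rotation": [0,0,0],"grip": 1},{"travel": [0.7,-0.5,0],"rotation": [0,0,0],"grip": 1},{"travel": [0.7,-0.5,0],"rotation": [0,0,0],"grip": 1},{"travel": [0.7,-0.5,0],"rotation": [0,0,0],"grip": 1},{"travel": [0.7,-0.5,0],"rotation": [0,0,0],"grip": 1},{"travel": [0.7,-0.5,0],"rotation": [0,0,0],"grip": 1},{"travel": [0.7,-0.5,0],"rotation": [0,0,0],"grip": 1}]}}

```text
t: 2.25
ee_pos: [0.421, -0.3188, 0.3516]
orientation: [0.0, 0.985, 0.174, 0.0]
wrist_force: [0.2, -0.2, 0.5]
gripper_width: 0.0003
gripper_force: 0.0
```

{"name": "servo_tool", "arguments": {"commands": [{"travel": [0.7,-0.5,0],"rotation": [0,0,0],"grip": 1},{"travel": [0.7,-0.5,0],"rotation": [0,0,0],"grip": 1},{"travel": [0.7,-0.5,0],"rotation": [0,0,0],"grip": 1},{"travel": [0.7,-0.5,0],"rotation": [0,0,0],"grip": 1},{"travel": [0.7,-0.5,0],"rotation": [0,0,-0.6],"grip": 1},{"travel": [0.5,-0.3,0],"rotation": [0,0,-0.8],"grip": 1},{"travel": [0,0,0],"rotation": [0,0,-0.9],"grip": 1},{"travel": [0,0,0],"rotation": [0,0,-0.9],"grip": 1},{"travel": [0,0,0],"rotation": [0,0,0],"grip": 1},{"travel": [0,0,0],"rotation": [0,0,0],"grip": 1}]}}

```text
t: 3.25
ee_pos: [0.5586, -0.1194, 0.3513]
orientation: [0.0, 0.942, 0.334, -0.0]
wrist_force: [0.2, -0.3, 0.1]
gripper_width: -0.0
gripper_force: 0.0
```

```bash
python3 - <<'E'
from bench import read_state, imaging
from h import *
import cv2,pickle
s=read_state();d=imaging.capture("wrist");pickle.dump((s,d),open("w1.pkl","wb"))
print(s["ee_pos"],s["orientation"],s["gripper_width"])
cv2.imwrite("pics/w1.png",d["color"][:,:,::-1])
for l in ["block_centre","knob","table_axis","guide_bush","stop_corner","turntable"]:
    for r in imaging.cut_out("wrist",l)[:2]:
        ys,xs=np.nonzero(r["region"]);print(l,round(r["confidence"],2),r["rect"],xs.mean().round(1),ys.mean().round(1))
        if l=="block_centre" and r["confidence"]>.6: print(cv2.boxPoints(cv2.minAreaRect(np.c_[xs,ys].astype(np.float32))).tolist())
E
```

```text
[ 0.5586289  -0.11941311  0.35128077] [ 1.14203786e-05  9.42409874e-01  3.34460206e-01 -1.69083899e-05] -9.764481958000752e-06
block_centre 0.94 [272.7, 97.5, 115.7, 52.2] 330.4 124.8
[[271.7702941894531, 141.7198486328125], [276.1465759277344, 97.51947784423828], [388.6280822753906, 108.65625], [384.2518005371094, 152.85662841796875]]
knob 0.74 [300.2, 183.6, 19.0, 23.6] 310.6 195.3
table_axis 0.79 [217.7, 0.0, 200.6, 206.0] 312.8 90.1
guide_bush 0.88 [217.6, 0.0, 200.2, 207.1] 312.9 90.0
stop_corner 0.96 [248.3, 37.3, 131.3, 170.1] 310.6 108.6
turntable 0.83 [252.6, 38.3, 126.3, 172.7] 311.4 107.9
```

View pics/w1.png

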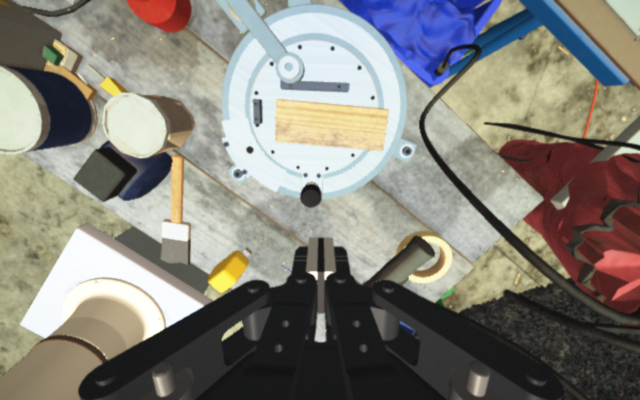

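```bash
cat >> h.py <<'E'
import cv2
def rect(d,s,z,c,yaw,half=(.16,.16),px=0.0006):
    "overhead view of plane z; up = direction yaw (world bearing), left = yaw+90"
    n=(int(2*half[0]/px),int(2*half[1]/px))  # rows(up), cols
    ux=np.array([np.cos(yaw),np.sin(yaw),0]);uy=np.array([-ux[1],ux[0],0]);c0=np.array([c[0],c[1],z])
    P=lambda i,j:c0+ux*(n[0]/2-i)*px+uy*(n[1]/2-j)*px
    src=np.float32([[j,i] for i,j in [(0,0),(0,n[1]),(n[0],n[1]),(n[0],0)]]);dst=np.float32([proj(d,P(i,j),s) for i,j in [(0,0),(0,n[1]),(n[0],n[1]),(n[0],0)]])
    H=cv2.getPerspectiveTransform(src,dst)
    return cv2.warpPerspective(d["color"],H,(n[1],n[0]),flags=cv2.WARP_INVERSE_MAP|cv2.INTER_CUBIC)[:,:,::-1],P
E
python3 - <<'E'
from h import *
import pickle
s,d=pickle.load(open("w1.pkl","rb"))
yaw=2*np.arctan2(.33446,.94241);print("yaw",yaw)
k=ray(d,310.8,195,.085,s);print("knob",k)
# ring outer edge fit, z=.024
L,Rr=ray(d,222,100,.024,s),ray(d,407,100,.024,s)
T,B=ray(d,315,5,.024,s),ray(d,350,193,.024,s);print(L,Rr,T,B)
A=np.array([L,Rr,T,B])[:,:2]
M=np.c_[2*A,np.ones(4)];x=np.linalg.lstsq(M,(A**2).sum(1),rcond=None)[0];print("ctr",x[:2],np.sqrt(x[2]+x[0]**2+x[1]**2))
print("bush",ray(d,291,67,.145,s))
im,P=rect(d,s,.042,x[:2],yaw);cv2.imwrite("pics/r1.png",im);print(im.shape)
E
```

```text
yaw 0.6820643101199991
knob [ 0.51082471 -0.13954237  0.085     ]
[0.52969643 0.05848821 0.024     ] [ 0.71523416 -0.17031229  0.024     ] [0.72435398 0.02466491 0.024     ] [ 0.5409815  -0.20128266  0.024     ]
ctr [ 0.60762274 -0.06801188] 0.1487764242845111
bush [ 0.63263319 -0.01660642  0.145     ]
(533, 533, 3)
```

View pics/r1.png

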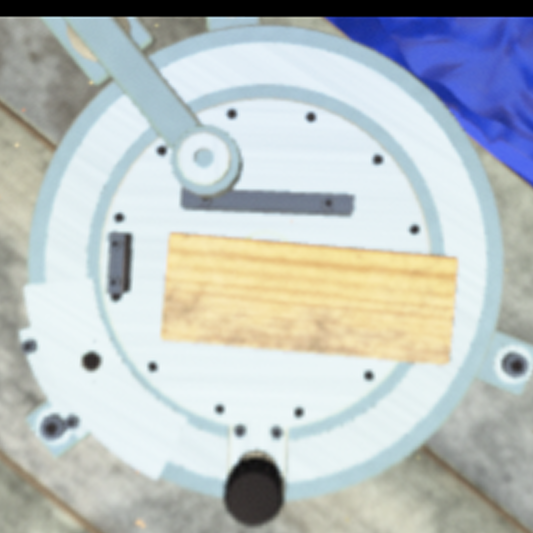

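```bash
python3 - <<'E'
from h import *
import pickle
s,d=pickle.load(open("w1.pkl","rb"))
yaw=.68206;c=[0.60762274,-0.06801188]
im,P=rect(d,s,.042,c,yaw)
def at(u,v,z): return ray(d,*proj(d,P(v,u),s),z,s)[:2]
h=np.array([at(u,v,.042) for u,v in [(232,114),(311,117),(378,160),(414,230),(369,376),(299,412),(220,409),(153,367),(119,218),(162,150),(116,296)]])
x=np.linalg.lstsq(np.c_[2*h,np.ones(len(h))],(h**2).sum(1),rcond=None)[0];print("axis holes",x[:2],np.sqrt(x[2]+x[:2]@x[:2]))
ax=x[:2]
l1,l2=at(182,200-0,.064),at(354,205,.064)
y=l1-l2;ys=np.arctan2(y[1],y[0])-np.pi/2;print("stop yaw",ys)
Rm=np.array([[np.cos(ys),np.sin(ys)],[-np.sin(ys),np.cos(ys)]])
kn=at(255,490,.094);k2=ray(d,310.8,195,.085,s)[:2]
for n,p in dict(lug=at(258.5,431.5,.05),knobtop=kn,knob=k2,hole=at(91,361,.0255),bush=at(204,157,.145),longbot1=at(182,210,.064),longbot2=at(354,215,.064),short=at(131,265,.042),short2=at(123,265,.064)).items():
    q=Rm@(p-ax);print(n,p.round(4),"local",q.round(4),np.hypot(*q).round(4),np.arctan2(*q[::-1]).round(3))
b=np.array([at(u,v,.082) for u,v in [(170,233),(457,258),(449,364),(163,340)]]);q=(Rm@(b-ax).T).T;print(q.round(4),q.mean(0), np.linalg.norm(b[0]-b[1]),np.linalg.norm(b[1]-b[2]))
e=q[0]-q[1];e2=q[3]-q[2];print(-np.arctan2(e[0],e[1]),-np.arctan2(e2[0],e2[1]))
E
```

```text
axis holes [ 0.60870565 -0.06608831] 0.0917273336685016
stop yaw 0.6529984168911875
lug [ 0.5294 -0.1257] local [-0.0992  0.0009] 0.0992 3.133
knobtop [ 0.5131 -0.1383] local [-0.1198  0.0007] 0.1199 3.136
knob [ 0.5108 -0.1395] local [-0.1224  0.0011] 0.1224 3.132
hole [ 0.4927 -0.0202] local [-0.0642  0.1069] 0.1247 2.112
bush [ 0.6315 -0.0142] local [0.0497 0.0274] 0.0567 0.504
longbot1 [ 0.6028 -0.0104] local [0.0292 0.0478] 0.056 1.023
longbot2 [ 0.6625 -0.0884] local [ 0.0292 -0.0504] 0.0582 -1.046
short [ 0.5571 -0.0043] local [-0.0035  0.0804] 0.0805 1.614
short2 [ 0.5572 -0.004 ] local [-0.0032  0.0806] 0.0806 1.61
[[ 0.0155  0.0516]
 [ 0.0064 -0.1057]
 [-0.0517 -0.103 ]
 [-0.0431  0.0537]] [-0.0182468  -0.02584441] 0.1575129607063498 0.05812087827089668
-0.05782710889636546 -0.05465835241873004
```

{"name": "servo_tool", "arguments": {"commands": [{"travel": [-0.15,0.2,0.5],"rotation": [0,0,0.28],"grip": 1},{"travel": [0,0,1],"rotation": [0,0,0],"grip": 1},{"travel": [0,0,1],"rotation": [0,0,0],"grip": 1},{"travel": [0,0,1],"rotation": [0,0,0],"grip": 1},{"travel": [0,0,1],"rotation": [0,0,0],"grip": 1},{"travel": [0,0,0.7],"rotation": [0,0,0],"grip": 1},{"travel": [0,0,0.4],"rotation": [0,0,0],"grip": 1},{"travel": [0,0,0.25],"rotation": [0,0,0],"grip": 1},{"travel": [0,0,0],"rotation": [0,0,0],"grip": 1},{"travel": [0,0,0],"rotation": [0,0,0],"grip": 1}]}}

```text
t: 4.6
ee_pos: [0.5601, -0.1317, 0.0597]
orientation: [0.0, 0.947, 0.322, 0.001]
wrist_force: [0.6, 0.3, -0.4]
gripper_width: 0.0001
gripper_force: 0.0
```

```bash
cat >> h.py <<'E'
AX=np.array([0.6087,-0.0661]);YS=0.653
Rm=np.array([[np.cos(YS),np.sin(YS)],[-np.sin(YS),np.cos(YS)]])
def st():
    from bench import read_state
    s=read_state();q=s["orientation"];r=R.from_quat([q[1],q[2],q[3],q[0]]).as_matrix()
    l=Rm@(s["ee_pos"][:2]-AX);print("t %.2f"%s["t"],"local",l.round(4),"z %.4f"%s["ee_pos"][2],"yaw",np.arctan2(r[1,0],r[0,0]).round(4),"F local",(Rm@s["wrist_force"][:2]).round(2),np.round(s["wrist_force"][2],2),"w %.4f"%s["gripper_width"],"qpos",np.round(s["qpos"],2))
    return s
E
python3 -c "from h import *;st()"
```

```text
t 4.60 local [-0.0784 -0.0226] z 0.0597 yaw 0.6556 F local [ 0.66 -0.17] -0.39 w 0.0001 qpos [ 0.67  0.65 -0.63  1.86  0.52  0.8  -1.16]
```

{"name": "servo_tool", "arguments": {"commands": [{"travel": [0.15,0,0],"rotation": [0,0,0],"grip": 1},{"travel": [0.15,0,0],"rotation": [0,0,0],"grip": 1},{"travel": [0.1,0,0],"rotation": [0,0,0],"grip": 1},{"travel": [0.08,0,0],"rotation": [0,0,0],"grip": 1},{"travel": [0.05,0,0],"rotation": [0,0,0],"grip": 1},{"travel": [0.05,0,0],"rotation": [0,0,0],"grip": 1},{"travel": [0.05,0,0],"rotation": [0,0,0],"grip": 1},{"travel": [0.03,0,0],"rotation": [0,0,0],"grip": 1},{"travel": [0,0,0],"rotation": [0,0,0],"grip": 1},{"travel": [0,0,0],"rotation": [0,0,0],"grip": 1}]}}

```text
t: 5.6
ee_pos: [0.5857, -0.1113, 0.0588]
orientation: [-0.0, 0.947, 0.322, 0.0]
wrist_force: [-0.7, -1.3, 1.1]
gripper_width: 0.0002
gripper_force: 0.7
```

```bash
python3 -c "from h import *;st()"
```

```text
t 5.60 local [-0.0457 -0.0219] z 0.0588 yaw 0.6558 F local [-1.36 -0.63] 1.09 w 0.0002 qpos [ 0.61  0.68 -0.63  1.8   0.52  0.83 -1.19]
```

{"name": "servo_tool", "arguments": {"commands": [{"travel": [0.04,0,0],"rotation": [0,0,0],"grip": 1},{"travel": [0.03,0,0],"rotation": [0,0,0],"grip": 1},{"travel": [0.02,0,0],"rotation": [0,0,0],"grip": 1},{"travel": [0.02,0,0],"rotation": [0,0,0],"grip": 1},{"travel": [0,0,0],"rotation": [0,0,0],"grip": 1},{"travel": [0,0,0],"rotation": [0,0,0],"grip": 1},{"travel": [0,0,0],"rotation": [0,0,0],"grip": 1},{"travel": [0,0,0],"rotation": [0,0,0],"grip": 1},{"travel": [0,0,0],"rotation": [0,0,0],"grip": 1},{"travel": [0,0,0],"rotation": [0,0,0],"grip": 1}]}}

```text
t: 6.6
ee_pos: [0.5898, -0.1084, 0.0588]
orientation: [0.0, 0.947, 0.322, 0.0]
wrist_force: [-1.2, -3.5, 0.6]
gripper_width: 0.0003
gripper_force: 1.5
```

```bash
python3 -c "from h import *;st()"
```

```text
t 6.60 local [-0.0407 -0.0221] z 0.0588 yaw 0.6554 F local [-3.11 -2.04] 0.56 w 0.0003 qpos [ 0.6   0.68 -0.63  1.79  0.52  0.84 -1.2 ]
```

{"name": "servo_tool", "arguments": {"commands": [{"travel": [0.03,0,0],"rotation": [0,0,0],"grip": 1},{"travel": [0.03,0,0],"rotation": [0,0,0],"grip": 1},{"travel": [0,0,0],"rotation": [0,0,0],"grip": 1},{"travel": [-0.2,0,0],"rotation": [0,0,0],"grip": 1},{"travel": [-0.38,0.2,0],"rotation": [0,0,0],"grip": 1},{"travel": [0,0.6,0],"rotation": [0,0,0],"grip": 1},{"travel": [0,0.7,0],"rotation": [0,0,0],"grip": 1},{"travel": [0,0.6,0],"rotation": [0,0,0],"grip": 1},{"travel": [0,0.25,0],"rotation": [0,0,0],"grip": 1},{"travel": [0,0,0],"rotation": [0,0,0],"grip": 1}]}}

```text
t: 7.6
ee_pos: [0.6416, -0.2178, 0.0586]
orientation: [-0.0, 0.947, 0.321, 0.001]
wrist_force: [-0.4, 0.1, -0.1]
gripper_width: 0.0002
gripper_force: 0.0
```

```bash
python3 - <<'E'
from h import *
from bench import imaging
s=st();d=imaging.capture("wrist")
r=imaging.cut_out("wrist","block_centre")[0];ys,xs=np.nonzero(r["region"]);print(r["confidence"])
b=cv2.boxPoints(cv2.minAreaRect(np.array([ray(d,u,v,.082,s)[:2] for u,v in zip(xs,ys)],np.float32)*1000))/1000
print((Rm@(b-AX).T).T.round(4))
im,P=rect(d,s,.064,AX,YS);cv2.imwrite("pics/r2.png",im)
E
```

```text
t 7.60 local [-0.066  -0.1405] z 0.0586 yaw 0.6538 F local [-0.25  0.37] -0.05 w 0.0002 qpos [ 0.7   0.79 -0.61  1.58  0.53  0.93 -1.01]
0.7
[[-0.0282  0.003 ]
 [-0.0288 -0.1135]
 [ 0.0297 -0.1138]
 [ 0.0304  0.0027]]
```

View pics/r2.png

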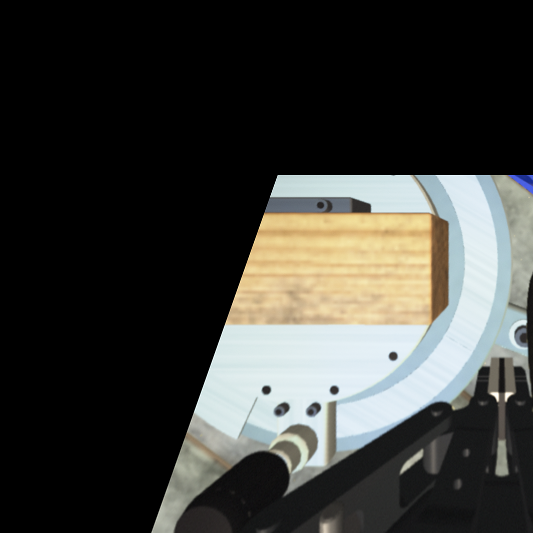

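{"name": "servo_tool", "arguments": {"commands": [{"travel": [0.6,0,0],"rotation": [0,0,0],"grip": 1},{"travel": [0.64,0,0],"rotation": [0,0,0],"grip": 1},{"travel": [0,0,0],"rotation": [0,0,0],"grip": 1},{"travel": [0,-0.2,0],"rotation": [0,0,0],"grip": 1},{"travel": [0,-0.15,0],"rotation": [0,0,0],"grip": 1},{"travel": [0,-0.15,0],"rotation": [0,0,0],"grip": 1},{"travel": [0,-0.15,0],"rotation": [0,0,0],"grip": 1},{"travel": [0,-0.1,0],"rotation": [0,0,0],"grip": 1},{"travel": [0,-0.06,0],"rotation": [0,0,0],"grip": 1},{"travel": [0,0,0],"rotation": [0,0,0],"grip": 1}]}}

```text
t: 8.7
ee_pos: [0.6649, -0.1473, 0.0589]
orientation: [0.0, 0.947, 0.322, -0.0]
wrist_force: [-0.3, -0.0, -0.6]
gripper_width: -0.0
gripper_force: 0.0
```

```bash
python3 -c "from h import *;st()"
```

```text
t 8.70 local [-0.0047 -0.0986] z 0.0589 yaw 0.6555 F local [-0.25  0.17] -0.57 w -0.0000 qpos [ 0.59  0.8  -0.61  1.57  0.53  0.94 -1.12]
```

{"name": "servo_tool", "arguments": {"commands": [{"travel": [0,-0.06,0],"rotation": [0,0,0],"grip": 1},{"travel": [0,-0.06,0],"rotation": [0,0,0],"grip": 1},{"travel": [0,0,0],"rotation": [0,0,0],"grip": 1},{"travel": [0,0,0],"rotation": [0,0,0],"grip": 1},{"travel": [0,0,0],"rotation": [0,0,0],"grip": 1},{"travel": [0,0,0],"rotation": [0,0,0],"grip": 1},{"travel": [0,0,0],"rotation": [0,0,0],"grip": 1},{"travel": [0,0,0],"rotation": [0,0,0],"grip": 1},{"travel": [0,0,0],"rotation": [0,0,0],"grip": 1},{"travel": [0,0,0],"rotation": [0,0,0],"grip": 1}]}}

```text
t: 9.7
ee_pos: [0.6616, -0.1428, 0.0589]
orientation: [0.0, 0.947, 0.322, 0.0]
wrist_force: [0.9, -2.5, 1.2]
gripper_width: -0.0
gripper_force: 1.4
```

```bash
python3 - <<'E'
from h import *
from bench import imaging
s=st();d=imaging.capture("wrist")
im,P=rect(d,s,.064,AX,YS)
im2,_=rect(d,s,.082,AX,YS)
cv2.imwrite("pics/r3.png",np.hstack([im[100:,130:],im2[100:,130:]])[:,:800])
E
```

```text
t 9.70 local [-0.0045 -0.0931] z 0.0589 yaw 0.6554 F local [-0.87 -2.54] 1.24 w -0.0000 qpos [ 0.58  0.79 -0.61  1.59  0.53  0.94 -1.12]
```

View pics/r3.png

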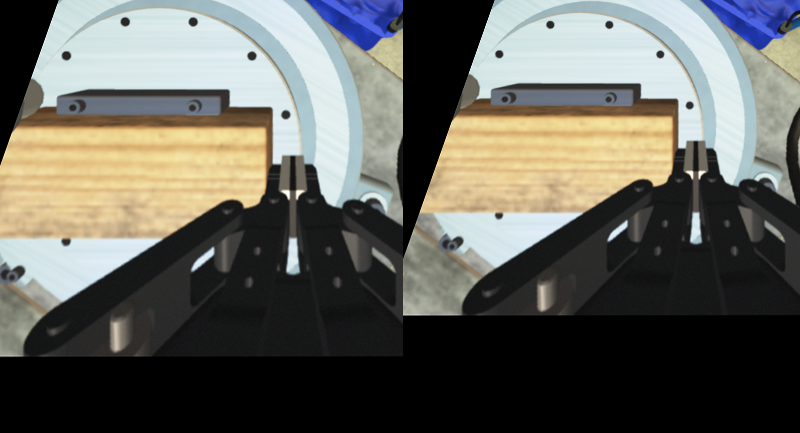

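{"name": "servo_tool", "arguments": {"commands": [{"travel": [0,-0.04,0],"rotation": [0,0,0],"grip": 1},{"travel": [0,-0.04,0],"rotation": [0,0,0],"grip": 1},{"travel": [0,-0.02,0],"rotation": [0,0,0],"grip": 1},{"travel": [0,0,0],"rotation": [0,0,0],"grip": 1},{"travel": [0,0,0],"rotation": [0,0,0],"grip": 1},{"travel": [0,0,0],"rotation": [0,0,0],"grip": 1},{"travel": [0,0,0],"rotation": [0,0,0],"grip": 1},{"travel": [0,0,0],"rotation": [0,0,0],"grip": 1},{"travel": [0,0,0],"rotation": [0,0,0],"grip": 1},{"travel": [0,0,0],"rotation": [0,0,0],"grip": 1}]}}

```text
t: 10.75
ee_pos: [0.6615, -0.1426, 0.06]
orientation: [0.003, 0.947, 0.321, 0.002]
wrist_force: [6.7, -9.7, -0.3]
gripper_width: 0.0002
gripper_force: 5.7
```

```bash
python3 -c "from h import *;st()"
```

```text
t 10.75 local [-0.0046 -0.0928] z 0.0600 yaw 0.653 F local [ -0.58 -11.73] -0.3 w 0.0002 qpos [ 0.58  0.79 -0.61  1.59  0.53  0.93 -1.13]
```

{"name": "servo_tool", "arguments": {"commands": [{"travel": [0,0.4,0],"rotation": [0,0,0],"grip": 1},{"travel": [0,0.3,-0.5],"rotation": [0,0,0],"grip": 1},{"travel": [0,0,-0.9],"rotation": [0,0,0],"grip": 1},{"travel": [-0.4,0,-0.8],"rotation": [0,0,0],"grip": 0.5},{"travel": [-0.5,-0.5,-0.2],"rotation": [0,0,0],"grip": 0},{"travel": [-0.5,-0.6,0],"rotation": [0,0,0],"grip": 0},{"travel": [-0.5,-0.6,0],"rotation": [0,0,0],"grip": 0},{"travel": [-0.5,-0.6,0],"rotation": [0,0,0],"grip": 0},{"travel": [0,-0.26,0],"rotation": [0,0,0],"grip": 0},{"travel": [0,0,0],"rotation": [0,0,0],"grip": 0}]}}

```text
t: 11.75
ee_pos: [0.5056, -0.1357, 0.1789]
orientation: [-0.0, 0.946, 0.323, -0.0]
wrist_force: [0.4, 0.5, 0.3]
gripper_width: 0.0853
gripper_force: 0.0
```

```bash
python3 - <<'E'
from h import *
from bench import imaging
import pickle
s=st();d=imaging.capture("wrist")
for l in ["knob","plunger"]:
  for r in imaging.cut_out("wrist",l)[:1]:
    ys,xs=np.nonzero(r["region"]);print(l,r["confidence"],r["rect"],(Rm@(ray(d,xs.mean(),ys.mean(),.085,s)[:2]-AX)).round(4))
s1,d1=pickle.load(open("w1.pkl","rb"))
for n,(u,v) in dict(bucket=(192,125),dark=(165,180),can=(165,30)).items():
    p=ray(d1,u,v,.1,s1)[:2];print(n,p.round(3),(Rm@(p-AX)).round(3))
im,P=rect(d,s,.082,AX,YS);im2,P=rect(d,s,.094,AX,YS)
cv2.imwrite("pics/r4.png",np.hstack([im[130:,:400],im2[130:,100:500]]))
E
```

```text
t 11.75 local [-0.1242  0.0074] z 0.1789 yaw 0.6582 F local [0.62 0.22] 0.31 w 0.0853 qpos [ 0.83  0.41 -0.76  1.91  0.34  0.96 -1.  ]
knob 0.91 [312.2, 177.7, 34.9, 42.7] [-0.123   0.0006]
plunger 0.66 [309.9, 179.5, 35.7, 38.5] [-0.123   0.0006]
bucket [0.491 0.052] [-0.022  0.165]
dark [0.399 0.042] [-0.101  0.213]
can [0.569 0.137] [0.092 0.186]
```

View pics/r4.png

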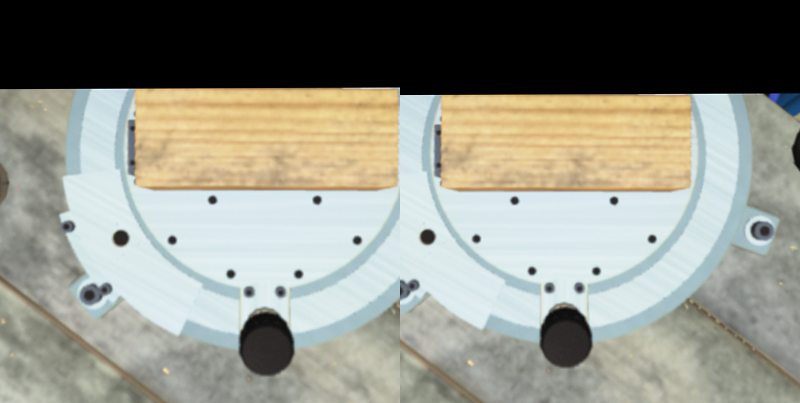

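{"name": "servo_tool", "arguments": {"commands": [{"travel": [0,0.14,0.3],"rotation": [0,0,0],"grip": 0},{"travel": [0,0,0.7],"rotation": [0,0,0],"grip": 0},{"travel": [0,0,0.7],"rotation": [0,0,0],"grip": 0},{"travel": [0,0,0.5],"rotation": [0,0,0],"grip": 0.2},{"travel": [0,0,0.2],"rotation": [0,0,0],"grip": 0.4},{"travel": [0,0,0],"rotation": [0,0,0],"grip": 0.6},{"travel": [0,0,0],"rotation": [0,0,0],"grip": 0.8},{"travel": [0,0,0],"rotation": [0,0,0],"grip": 1},{"travel": [0,0,0],"rotation": [0,0,0],"grip": 1},{"travel": [0,0,0],"rotation": [0,0,0],"grip": 1}], "force": 60}}

```text
t: 12.9
ee_pos: [0.5095, -0.1414, 0.0589]
orientation: [-0.002, 0.947, 0.322, -0.001]
wrist_force: [-3.9, 5.9, -4.6]
gripper_width: 0.0303
gripper_force: 59.6
```

```bash
python3 - <<'E'
from h import *
from bench import imaging
import pickle
s=st();s1,d1=pickle.load(open("w1.pkl","rb"));t=imaging.capture("top")
A=[];b=[]
for d,ss,u,v in [(d1,s1,137,123),(t,None,272,195)]:
    o=wfc(d,ss)[:3,3];r=ray(d,u,v,0,ss)-o;r/=np.linalg.norm(r);M=np.eye(3)-np.outer(r,r);A.append(M);b.append(M@o)
print("bucket top",np.linalg.lstsq(np.vstack(A),np.hstack(b),rcond=None)[0])
for z in (.1,.13,.16): print(z,ray(d1,192,125,z,s1).round(3))
E
```

```text
t 12.90 local [-0.1245  0.0005] z 0.0589 yaw 0.6566 F local [0.46 7.08] -4.56 w 0.0303 qpos [ 0.73  0.59 -0.64  1.97  0.51  0.75 -1.13]
bucket top [0.43886473 0.11888761 0.08387178]
0.1 [0.491 0.052 0.1  ]
0.13 [0.501 0.043 0.13 ]
0.16 [0.511 0.033 0.16 ]
```

{"name": "servo_tool", "arguments": {"commands": [{"travel": [0,0,-0.08],"rotation": [0,0,0],"grip": 1},{"travel": [0,0,-0.08],"rotation": [0,0,0],"grip": 1},{"travel": [0,0,-0.08],"rotation": [0,0,0],"grip": 1},{"travel": [0,0,-0.02],"rotation": [0,0,0],"grip": 1},{"travel": [0,0,0],"rotation": [0,0,0],"grip": 1},{"travel": [0,0,0],"rotation": [0,0,0],"grip": 1},{"travel": [0,0,0],"rotation": [0,0,0],"grip": 1},{"travel": [0,0,0],"rotation": [0,0,0],"grip": 1},{"travel": [0,0,0],"rotation": [0,0,0],"grip": 1},{"travel": [0,0,0],"rotation": [0,0,0],"grip": 1}]}}

```text
t: 13.95
ee_pos: [0.5104, -0.1425, 0.0716]
orientation: [-0.001, 0.946, 0.323, -0.0]
wrist_force: [-1.5, 4.5, -10.7]
gripper_width: 0.0307
gripper_force: 60.1
```

```bash
python3 -c "from h import *;st()"
```

```text
t 13.95 local [-0.1245 -0.001 ] z 0.0716 yaw 0.6572 F local [1.54 4.54] -10.72 w 0.0307 qpos [ 0.75  0.57 -0.66  1.96  0.49  0.77 -1.11]
```

{"name": "servo_tool", "arguments": {"commands": [{"travel": [0.001,-0.078,0],"rotation": [0,0,0.3],"grip": 1},{"travel": [0.0034,-0.13,0],"rotation": [0,0,0.5],"grip": 1},{"travel": [0.0034,-0.13,0],"rotation": [0,0,0.5],"grip": 1},{"travel": [0.0034,-0.13,0],"rotation": [0,0,0.5],"grip": 1},{"travel": [0.0034,-0.13,0],"rotation": [0,0,0.5],"grip": 1},{"travel": [0.0034,-0.13,0],"rotation": [0,0,0.5],"grip": 1},{"travel": [0.0034,-0.13,0],"rotation": [0,0,0.5],"grip": 1},{"travel": [0.0034,-0.13,0],"rotation": [0,0,0.5],"grip": 1},{"travel": [0.0034,-0.13,0],"rotation": [0,0,0.5],"grip": 1},{"travel": [0.0034,-0.13,0],"rotation": [0,0,0.5],"grip": 1}]}}

```text
t: 14.95
ee_pos: [0.4854, -0.0858, 0.0716]
orientation: [-0.0, 0.997, 0.077, -0.001]
wrist_force: [-3.0, 3.2, -11.4]
gripper_width: 0.0306
gripper_force: 60.2
```

```bash
cat >> h.py <<'E'
def pol():
    s=st();l=Rm@(s["ee_pos"][:2]-AX);th=np.pi-(np.arctan2(l[1],l[0])%(2*np.pi));print("turn %.4f R %.4f"%(th,np.hypot(*l)))
E
python3 -c "from h import *;pol()"
```

```text
t 14.95 local [-0.1099  0.0592] z 0.0716 yaw 0.1532 F local [-0.39  4.39] -11.36 w 0.0306 qpos [ 0.58  0.49 -0.56  2.05  0.39  0.7  -1.64]
turn 0.4941 R 0.1248
```

{"name": "servo_tool", "arguments": {"commands": [{"travel": [0.0034,-0.13,0],"rotation": [0,0,0.5],"grip": 1},{"travel": [0.0034,-0.13,0],"rotation": [0,0,0.5],"grip": 1},{"travel": [0.0034,-0.13,0],"rotation": [0,0,0.5],"grip": 1},{"travel": [0.0034,-0.13,0],"rotation": [0,0,0.5],"grip": 1},{"travel": [0.0034,-0.13,0],"rotation": [0,0,0.5],"grip": 1},{"travel": [0.003,-0.13,0],"rotation": [0,0,0.5],"grip": 1},{"travel": [0.002,-0.104,0],"rotation": [0,0,0.4],"grip": 1},{"travel": [0.001,-0.052,0],"rotation": [0,0,0.2],"grip": 1},{"travel": [0,0,0],"rotation": [0,0,0],"grip": 1},{"travel": [0,0,0],"rotation": [0,0,0],"grip": 1}]}}

```text
t: 15.95
ee_pos: [0.4866, -0.0385, 0.0714]
orientation: [-0.0, 0.994, -0.11, -0.002]
wrist_force: [-5.3, 6.2, -11.8]
gripper_width: 0.0309
gripper_force: 60.3
```

```bash
python3 -c "from h import *;pol()"
```

```text
t 15.95 local [-0.0803  0.0961] z 0.0714 yaw -0.2214 F local [-0.43  8.08] -11.76 w 0.0309 qpos [ 0.42  0.47 -0.48  2.07  0.33  0.69 -2.06]
turn 0.8750 R 0.1252
```

{"name": "servo_tool", "arguments": {"commands": [{"travel": [0,0,0.03],"rotation": [0,0,0],"grip": 1},{"travel": [0,0,0],"rotation": [0,0,0],"grip": 1},{"travel": [0,0,0],"rotation": [0,0,0],"grip": 0.6},{"travel": [0,0,0],"rotation": [0,0,0],"grip": 0.53},{"travel": [0,0,0],"rotation": [0,0,0],"grip": 0.53},{"travel": [0,0,0.06],"rotation": [0,0,0],"grip": 0.53},{"travel": [0,0,0.06],"rotation": [0,0,0],"grip": 0.53},{"travel": [0,0,0],"rotation": [0,0,0],"grip": 0.53},{"travel": [0,0,0],"rotation": [0,0,0],"grip": 0.53},{"travel": [0,0,0],"rotation": [0,0,0],"grip": 0.53}]}}

```text
t: 16.95
ee_pos: [0.4883, -0.0403, 0.0643]
orientation: [-0.0, 0.994, -0.112, -0.0]
wrist_force: [0.4, -0.1, 0.3]
gripper_width: 0.0402
gripper_force: 0.0
```

```bash
python3 -c "from h import *;pol()"
```

```text
t 16.95 local [-0.0799  0.0937] z 0.0643 yaw -0.2241 F local [ 0.26 -0.36] 0.26 w 0.0402 qpos [ 0.42  0.48 -0.47  2.07  0.34  0.67 -2.07]
turn 0.8644 R 0.1231
```

{"name": "servo_tool", "arguments": {"commands": [{"travel": [-0.03,-0.04,0],"rotation": [0,0,0.12],"grip": 0.53},{"travel": [0,-0.04,0],"rotation": [0,0,0.12],"grip": 0.53},{"travel": [0,-0.03,0],"rotation": [0,0,0.12],"grip": 0.53},{"travel": [0,-0.03,0],"rotation": [0,0,0.12],"grip": 0.53},{"travel": [0,-0.03,0],"rotation": [0,0,0.12],"grip": 0.53},{"travel": [0,-0.03,0],"rotation": [0,0,0.12],"grip": 0.53},{"travel": [0,-0.03,0],"rotation": [0,0,0.12],"grip": 0.53},{"travel": [0,-0.03,0],"rotation": [0,0,0.12],"grip": 0.53},{"travel": [0,-0.03,0],"rotation": [0,0,0.12],"grip": 0.53},{"travel": [0,-0.03,0],"rotation": [0,0,0.12],"grip": 0.53}]}}

```text
t: 17.95
ee_pos: [0.491, -0.0255, 0.0643]
orientation: [0.001, 0.985, -0.175, -0.0]
wrist_force: [-1.2, -4.5, 0.9]
gripper_width: 0.0405
gripper_force: 2.6
```

```bash
python3 -c "from h import *;pol()"
```

```text
t 17.95 local [-0.0689  0.1037] z 0.0643 yaw -0.3517 F local [-3.76 -2.86] 0.87 w 0.0405 qpos [ 0.36  0.48 -0.44  2.06  0.32  0.67 -2.21]
turn 0.9847 R 0.1245
```

{"name": "servo_tool", "arguments": {"commands": [{"travel": [0,-0.025,0],"rotation": [0,0,0.06],"grip": 0.53},{"travel": [0,-0.025,0],"rotation": [0,0,0.06],"grip": 0.53},{"travel": [0,-0.025,0],"rotation": [0,0,0.06],"grip": 0.53},{"travel": [0,-0.025,0],"rotation": [0,0,0.06],"grip": 0.53},{"travel": [0,-0.025,0],"rotation": [0,0,0.06],"grip": 0.53},{"travel": [0,-0.025,0],"rotation": [0,0,0.06],"grip": 0.53},{"travel": [0,-0.02,0],"rotation": [0,0,0.06],"grip": 0.53},{"travel": [0,-0.02,0],"rotation": [0,0,0.06],"grip": 0.53},{"travel": [0,0,0],"rotation": [0,0,0],"grip": 0.53},{"travel": [0,0,0],"rotation": [0,0,0],"grip": 0.53}]}}

```text
t: 18.95
ee_pos: [0.495, -0.0155, 0.0644]
orientation: [-0.0, 0.98, -0.199, 0.0]
wrist_force: [-0.9, -1.2, -0.3]
gripper_width: 0.0398
gripper_force: 0.3
```

```bash
python3 -c "from h import *;pol()"
```

```text
t 18.95 local [-0.0595  0.1093] z 0.0644 yaw -0.3998 F local [-1.45 -0.39] -0.34 w 0.0398 qpos [ 0.33  0.48 -0.42  2.06  0.31  0.67 -2.27]
turn 1.0719 R 0.1244
```

{"name": "servo_tool", "arguments": {"commands": [{"travel": [0,-0.02,0],"rotation": [0,0,0],"grip": 0.53},{"travel": [0,-0.02,0],"rotation": [0,0,0],"grip": 0.53},{"travel": [0,-0.02,0],"rotation": [0,0,0],"grip": 0.53},{"travel": [0,0,0],"rotation": [0,0,0],"grip": 0.53},{"travel": [0,0,0],"rotation": [0,0,0],"grip": 0.53},{"travel": [0,0,0],"rotation": [0,0,0],"grip": 0.53},{"travel": [0,0,0],"rotation": [0,0,0],"grip": 0.53},{"travel": [0,0,0],"rotation": [0,0,0],"grip": 0.53},{"travel": [0,0,0],"rotation": [0,0,0],"grip": 0.53},{"travel": [0,0,0],"rotation": [0,0,0],"grip": 0.53}]}}

```text
t: 19.95
ee_pos: [0.4954, -0.0142, 0.0643]
orientation: [0.001, 0.98, -0.199, -0.0]
wrist_force: [-3.4, -4.6, 2.1]
gripper_width: 0.0402
gripper_force: 2.6
```

```bash
python3 -c "from h import *;pol()"
```

```text
t 19.95 local [-0.0584  0.1101] z 0.0643 yaw -0.4011 F local [-5.43 -1.57] 2.07 w 0.0402 qpos [ 0.33  0.48 -0.42  2.05  0.31  0.67 -2.28]
turn 1.0830 R 0.1246
```

{"name": "servo_tool", "arguments": {"commands": [{"travel": [0,0.06,0],"rotation": [0,0,0],"grip": 0.4},{"travel": [0,0.06,0],"rotation": [0,0,0],"grip": 0.3},{"travel": [0,0,0],"rotation": [0,0,0],"grip": 0.3},{"travel": [0,0,0],"rotation": [0,0,0],"grip": 0.3},{"travel": [0,0,-0.4],"rotation": [0,0,0],"grip": 0.3},{"travel": [0,0,-0.8],"rotation": [0,0,0],"grip": 0.3},{"travel": [-0.3,0,-0.9],"rotation": [0,0,0],"grip": 0.3},{"travel": [-0.5,0,-0.8],"rotation": [0,0,0],"grip": 0.3},{"travel": [0,0,-0.3],"rotation": [0,0,0],"grip": 0.3},{"travel": [0,0,0],"rotation": [0,0,0],"grip": 0.3}]}}

```text
t: 20.95
ee_pos: [0.4585, -0.0025, 0.2272]
orientation: [0.0, 0.98, -0.198, 0.003]
wrist_force: [0.2, 0.0, 0.5]
gripper_width: 0.0603
gripper_force: 0.0
```

```bash
python3 - <<'E'
from h import *
from bench import imaging
pol();from bench import read_state
s=read_state();d=imaging.capture("wrist")
for r in imaging.cut_out("wrist","knob")[:1]:
    ys,xs=np.nonzero(r["region"])
    for z in (.085,.096):
        l=Rm@(ray(d,xs.mean(),ys.mean(),z,s)[:2]-AX);print(r["confidence"],z,l.round(4),np.hypot(*l),np.pi-np.arctan2(l[1],l[0]))
im,P=rect(d,s,.082,AX,YS-1.02);im2,P=rect(d,s,.042,AX,YS-1.02)
cv2.imwrite("pics/r5.png",np.hstack([im[50:,60:460],im2[50:,60:460]]))
for n in("top","scene"):
    d=imaging.capture(n)
    for r in imaging.cut_out(n,"knob")[:1]:
        ys,xs=np.nonzero(r["region"])
        print(n,r["confidence"],xs.mean(),ys.mean(),[(z,ray(d,xs.mean(),ys.mean(),z).round(4)) for z in(.079,.09)])
E
```

```text
t 20.95 local [-0.0807  0.1418] z 0.2272 yaw -0.3992 F local [ 0.22 -0.11] 0.52 w 0.0603 qpos [ 0.44  0.16 -0.54  2.02  0.1   0.98 -2.12]
turn 1.0533 R 0.1631
0.7 0.085 [-0.0627  0.1072] 0.12419214014865697 1.0414483297875607
0.7 0.096 [-0.0619  0.1059] 0.12267864079742406 1.0415327835315762
top 0.57 313.25333333333333 192.89333333333335 [(0.079, array([ 0.496 , -0.0152,  0.079 ])), (0.09, array([ 0.4907, -0.0172,  0.09  ]))]
scene 0.42 315.7368421052632 203.71052631578948 [(0.079, array([ 0.4917, -0.0124,  0.079 ])), (0.09, array([ 0.4961, -0.0221,  0.09  ]))]
```

View pics/r5.png

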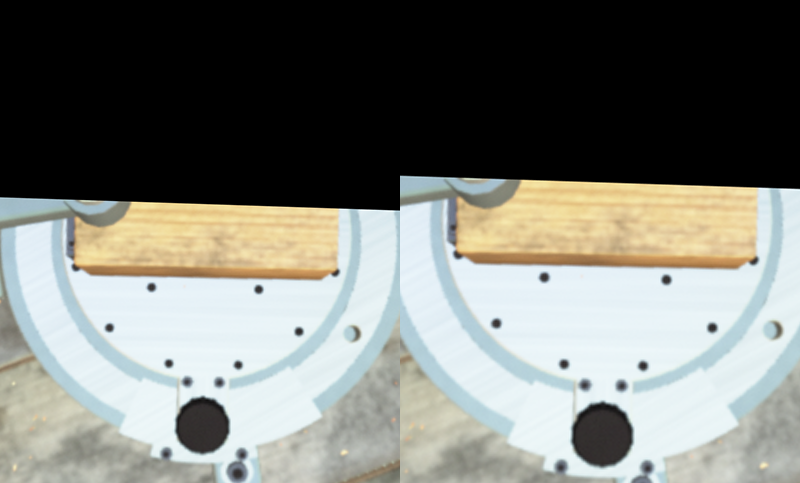

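{"name": "servo_tool", "arguments": {"commands": [{"travel": [0.78,0.03,0],"rotation": [0,0,0],"grip": 1},{"travel": [0,0,0],"rotation": [0,0,0],"grip": 1},{"travel": [0,0,0.5],"rotation": [0,0,0],"grip": 1},{"travel": [0,0,0.8],"rotation": [0,0,0],"grip": 1},{"travel": [0,0,0.7],"rotation": [0,0,0],"grip": 1},{"travel": [0,0,0.3],"rotation": [0,0,0],"grip": 1},{"travel": [0,0,0.14],"rotation": [0,0,0],"grip": 1},{"travel": [0,0,0.1],"rotation": [0,0,0],"grip": 1},{"travel": [0,0,0.05],"rotation": [0,0,0],"grip": 1},{"travel": [0,0,0],"rotation": [0,0,0],"grip": 1}]}}

```text
t: 22.25
ee_pos: [0.4925, -0.0194, 0.0952]
orientation: [-0.0, 0.98, -0.199, 0.0]
wrist_force: [0.1, 0.2, 0.5]
gripper_width: 0.0001
gripper_force: 0.0
```

```bash
python3 -c "from h import *;pol()"
```

```text
t 22.25 local [-0.064   0.1077] z 0.0952 yaw -0.4 F local [0.19 0.1 ] 0.54 w 0.0001 qpos [ 0.37  0.42 -0.46  2.05  0.28  0.73 -2.24]
turn 1.0348 R 0.1252
```

{"name": "servo_tool", "arguments": {"commands": [{"travel": [0,0,-0.4],"rotation": [0,0,0],"grip": 1},{"travel": [0,0,-0.8],"rotation": [0,0,0],"grip": 1},{"travel": [-0.2,0,-0.8],"rotation": [0,0,0],"grip": 1},{"travel": [0,0,-0.8],"rotation": [0,0,0],"grip": 1},{"travel": [0,0,-0.4],"rotation": [0,0,0],"grip": 1},{"travel": [0,0,0],"rotation": [0,0,0],"grip": 1},{"travel": [0,0,0],"rotation": [0,0,0],"grip": 1},{"travel": [0,0,0],"rotation": [0,0,0],"grip": 1},{"travel": [0,0,0],"rotation": [0,0,0],"grip": 1},{"travel": [0,0,0],"rotation": [0,0,0],"grip": 1}]}}

```text
t: 23.25
ee_pos: [0.4822, -0.0155, 0.2539]
orientation: [-0.0, 0.98, -0.199, -0.001]
wrist_force: [-0.2, -0.5, -1.1]
gripper_width: -0.0
gripper_force: 0.0
```

```bash
python3 -c "
from bench import robot;print(robot.hand_in())"
```

```text
the job is handed in; nothing more can be done
None
```

I handed the job in at about 23 s, and the hand-in call gave no verdict. The block is home against both stops, the table is about 1.03 rad on with the pin down in the next hole (the knob's top measured below 95 mm), the hand is clear of everything, and I never went near the bystanders.

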